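Release the concealed catch of the spoon caddy

TASK

The grey caddy holds the cooking class's tasting spoons, and its sprung lid is kept shut by a child-proof catch: one of the four grey squares along the flat deck in front of the lid is really a press button, set just a little below the deck. Feel gently over the deck with the fingertips for that button, press it right in so that the lid springs open by itself, then let go and move clear. Do not push or lift the lid with the hand, and leave the bottle, the jar and the spoon alone.

Things in the scene. Friction and masses are not known exactly. Their poses are not given: they have to be found in the camera images.
- caddy: grey plastic box fixed to the table, 240 (x) x 300 (y) x 100 mm high; origin at the centre of its underside, x axis from the deck to the lid's hinge, z up. The nearest 80 mm of its top (x -120 to -40 mm) is the level deck with a row of four grey squares; the other 160 mm is the lid. Deck and shut lid are both 100 mm above the table
- spot1 (a point): centre of the first square (largest y in the caddy's frame), at the level of the deck's surface; axes as the caddy's. Each square is 66 mm (along y) by 70 mm (along x). Three are solid and level with the deck; the remaining one, any of the four, is the button: a plate 56 (y) x 58 (x) mm in an opening of 58 x 60 mm, centred in its square, its face 3 mm below the deck at rest
- spot2 (a point): centre of the second square, 66 mm farther to the caddy's -y; same level
- spot3 (a point): centre of the third square, 66 mm farther; same level
- spot4 (a point): centre of the fourth square, 66 mm farther; same level
- catch (a joint): how far the button is pressed down, m: 0 at rest, 0.008 fully in (its face is then 11 mm below the deck). It starts to move at about 1.5 N, is fully in at about 4.6 N, and springs back when let go. Pressed beyond about 6.5 mm it frees the lid
- lid (a joint): angle of the lid, rad: 0 shut, about 1.35 wide open. Once freed it swings up by its own spring within about 2 s, and stays open
- lid_edge (a point): middle of the lid's free edge, on its upper face; 40 mm beyond the squares' centre line when shut, it rises and moves away from the deck as the lid opens (lid 157 mm from hinge to edge, 298 mm wide)
- sauce: amber sauce bottle with a red cap, 60 mm across, 190 mm high, standing beside the caddy's +y end; origin at the centre of its foot; to be left alone
- jar: closed jar with a yellow cap, 72 mm across, 100 mm high, standing beside the caddy's -y end; origin at the centre of its foot; to be left alone
- spoon: wooden spoon about 190 mm long and up to 40 mm wide lying on the table between the robot and the caddy, its long axis (x) roughly along the deck; origin under its middle; to be left alone

How it is judged:
On the way, in this order (a step that is already met when the one before it is completed fails the run):
1. the fingertips touch the deck or the button before the button goes in (contact force between the fingers and anything else above 0.3 N and value of joint catch below 0.004 m), for 0.02 s.
2. the fingers press the button in (more than 4 mm), the lid still shut or just beginning to rise (contact force between the fingers and anything else above 0.3 N and value of joint catch above 0.004 m and value of joint lid below 0.8 rad), for 0.02 s.
3. the lid springs open (value of joint lid above 1 rad), for 0.1 s.
At the end, for the whole second after the job is handed in: The lid stands open (more than 1.1 rad) and at rest, the button has sprung back (within 1.5 mm of its rest), and bottle, jar and spoon are within 20 mm of where they were (value of joint lid above 1.1 rad and velocity of joint lid below 0.1 rad/s and value of joint catch below 0.0015 m and distance of each of sauce, jar, spoon from where it was at the start of the episode below 0.02 m); the robot touches nothing.
It fails at once if the deck or the caddy is pushed hard (over 50 N) (contact force between the arm and anything else above 50 N).
It fails at once if the lid is pushed or lifted with the hand (over 12 N) (contact force between the arm and lid above 12 N).
It fails at once if the bottle, jar or spoon is moved by more than 20 mm, lifted or tipped (distance of any of sauce, jar, spoon from where it was at the start of the episode above 0.02 m or angle between any of sauce, jar's own z axis and vertical above 0.3 rad).
It also fails if it takes over 48 s, if anything falls off the work surface, if the arm or the gripper's body presses on something with over 40 N, if the wrist force passes 120 N, or if a joint passes its speed limit or range.

ROBOT

A 7-joint arm with a two-finger parallel gripper is mounted at the origin on the work surface. World frame = base frame: x ahead of the robot, y to its left, z up, the work surface at z = 0. Lengths are in m, angles in rad, forces in N, time in s.
With the tool pointing down it reaches from about 0.425 to 0.875 m from the base axis. Payload 9.9 kg.
Tool frame: the origin (TCP) lies at the very end of the fingers, on their centre line; the grasp point (between the pads) lies 19 mm behind it; z points along the fingers, y is the line along which they close (so a half turn about z gives the same grasp; the last joint's range is limited). The gripper opens to 85 mm and grips with 20 to 120 N. Pads are 22 mm wide; open, the fingers measure 114 mm over their backs; the gripper's body (76 mm by 85 mm) begins 54 mm behind the grasp point. The pads swing forward as they close: fully open they stand 13 mm farther back than shut.
Start: joints at [1.165, 0.576, 0.025, 1.437, -0.015, 1.129, -0.057], TCP at [0.213, -0.64, 0.231] pointing down, gripper open.
Joint ranges: [-2.76, 2.76], [-0.34, 2.15], [-1.52, 1.57], [0.19, 2.46], [-1.09, 4.23], [0.17, 1.99], [-2.82, 2.82]. Speed limits (rad/s): [2.22, 2.22, 3.01, 3.01, 3.14, 3.14, 3.14].

INTERFACE

Orientations are given as a unit quaternion [x, y, z, w].
In Python, from cell import bot gives the robot as it stands.
- The arm moves only by the shell command python3 -m pendant 'ROWS' [OPENING] [FORCE]. ROWS is JSON, one flat list of numbers, 6 for each row, row after row: the shift along the tool's x, y, z in mm, then the turn, a rotation vector about the tool's x, y, z in degrees. A call has exactly 8 rows; each row shifts and turns the commanded pose from where the row before left it, along the tool's axes as they then stand; what a row does not reach is not made up. A row lasts 1/12 s, in which the tool goes at most 41.7 mm and 7.16 degrees, less where a joint would pass 70% of its speed; a pose out of reach is approached as far as the arm can. A call is refused whole if a number of a shift passes 41.7 or a number of a turn 7.16, either way. A call with a gripper value outside its range is refused whole. OPENING is the closure in counts, from 0 (fully open) to 255 (shut), set as the call begins (- or left out, the last holds). The fingers move at their own pace and stop on an object; FORCE is the grip in N (left out, the last holds). Time passes only in rows, so rows that do not move let the fingers close, or fill a call up. It gives the time, the measured TCP pose, the force, the opening and the grip force at its end, in the units of the state.
- bot.read_state(): the state, without advancing time (a new reading comes with each control period).
- bot.snapshot(name): name is "side" or "top" or "wrist"; returns a dict with "color" (420x560x3 uint8, red, green, blue), "z_map" (420x560 float32, m along the optical axis (not along the pixel's ray), 0 where there is no reading), "vfov" (degrees; the focal length in pixels is half the picture's height over the tangent of half this angle, whatever the lens; pixels are square), "cx", "cy" (the principal point, pixels), "D" ([k1, k2, p1, p2, k3] as OpenCV has them; the pictures are not rectified), "rvec" (rotation vector, rad) and "tvec" (3), from world to camera coordinates, as OpenCV has them; the wrist camera has in their place "T_tool_cam" (4x4, takes a point from camera to tool coordinates, whose origin is the TCP and whose axes are the flange's). Camera axes: x right, y down, z forward; pixel columns grow to the right and rows downward; lengths in m; the calibration is good to about 2 mm. A picture is of the moment at which its call begins: read the wrist's pose just before it.
- bot.sign_off(): hands the job in; it is judged then, once.
Trained networks look in the newest picture that a camera, given by its name, has taken for a name from the list of things; names that differ only in an ending like _2 or _b are one class to them, and where a whole thing is asked for, a point or a joint stands for the part that bears it (a point fixed in the world has none). Each returns a list of dicts, best first, with "confidence" (0 to 1); they miss things now and then, are a little off and sometimes report something else, mostly with a low value. They report only what shows in the picture. A call takes as long as a camera call.
- bot.boxes_of(target, camera): "box" ([left, top, right, bottom] in pixels, round what is visible of it).
The state is a dict: "time_s": time; "q": joint angles; "qvel": joint speeds; "tau": joint torques, N m; "ee_pos": TCP position; "ee_rot": TCP orientation; "wrist_force": force on the tool from outside, world axes, zero at the start; "moment": the same for the moment, N m; "opening": finger opening in m; "finger_force": force on a finger pad.
Only numpy, scipy, OpenCV 4.12 (cv2) and the standard library are available. Lean on these libraries where they do the work, as an engineer would, in place of code of your own. Each camera call takes 0.05 s, during which the arm holds its last target. There are 200 camera calls.

## Working session

There is one attempt and no reset: what is moved stays moved. The work goes in short steps, Python scripts to look and compute and a shell command to move; the robot and the scene stay as the last step left them, time stands still between calls to the robot, and variables do not carry over. Pictures are saved under pics/ and viewed, at most 10 in all, crops included, and the job is handed in when it is done.

```bash
ls; mkdir -p pics; cat > h.py <<'E'
import numpy as np,cv2
from cell import bot
def K(s):
    f=s["color"].shape[0]/2/np.tan(np.radians(s["vfov"])/2)
    return np.array([[f,0,s["cx"]],[0,f,s["cy"]],[0,0,1.]])
def world(s,uv):
    """pixels -> world points using the z map (fixed cameras)"""
    uv=np.array(uv,float).reshape(-1,2)
    n=cv2.undistortPoints(uv[:,None],K(s),np.array(s["D"]))[:,0]
    z=np.array([s["z_map"][int(round(v)),int(round(u))] for u,v in uv])
    P=np.c_[n*z[:,None],z]
    R=cv2.Rodrigues(np.array(s["rvec"],float))[0]
    return (P-np.array(s["tvec"]).ravel())@R
E
python3 - <<'E'
from h import *
np.set_printoptions(precision=4,suppress=True)
st=bot.read_state();print(st)
for c in("top","side"):
    s=bot.snapshot(c);cv2.imwrite(f"pics/{c}1.png",s["color"][:,:,::-1]);np.save(f"{c}.npy",s,allow_pickle=True)
    for t in("caddy","spot1","lid","sauce","jar","spoon"):
        print(c,t,[(np.round(d["box"]),round(d["confidence"],2)) for d in bot.boxes_of(t,c)[:2]])
E
```

```text
pics
{'time_s': 0.0, 'q': array([ 1.1652,  0.5765,  0.0248,  1.4379, -0.015 ,  1.129 , -0.0565]), 'qvel': array([ 0.0009, -0.0011,  0.0005,  0.0028, -0.0012, -0.0009,  0.0006]), 'tau': array([ -0.0009, -76.577 ,   2.25  , -28.5981,   0.0152,   0.0125,
         0.    ]), 'ee_pos': array([ 0.2134, -0.6399,  0.2304]), 'ee_rot': array([ 0.9871,  0.1602, -0.0002, -0.0008]), 'wrist_force': array([0.8489, 0.2199, 0.5607]), 'moment': array([-0.0213, -0.0472, -0.0232]), 'finger_force': 0.0, 'opening': 0.08520841627774599}
top caddy [(array([235., 118., 390., 250.]), 0.69), (array([390., 132., 433., 173.]), 0.32)]
top spot1 [(array([241., 118., 396., 248.]), 0.57), (array([391., 133., 432., 171.]), 0.17)]
top lid []
top sauce [(array([176., 164., 210., 200.]), 0.91)]
top jar [(array([391., 132., 430., 171.]), 0.64), (array([236., 118., 390., 211.]), 0.56)]
top spoon [(array([291., 261., 379., 284.]), 0.63)]
side caddy [(array([217., 174., 419., 323.]), 0.95)]
side spot1 [(array([215., 179., 418., 322.]), 0.79)]
side lid [(array([249., 175., 415., 254.]), 0.73), (array([408., 238., 452., 306.]), 0.53)]
side sauce [(array([220., 132., 247., 208.]), 0.62), (array([216., 176., 417., 320.]), 0.4)]
side jar [(array([406., 239., 454., 303.]), 0.95)]
side spoon [(array([216., 280., 302., 345.]), 0.88), (array([407., 237., 455., 306.]), 0.57)]
```

View pics/top1.png

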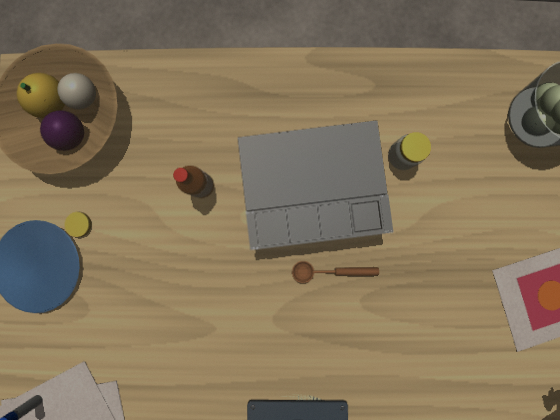

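View pics/side1.png

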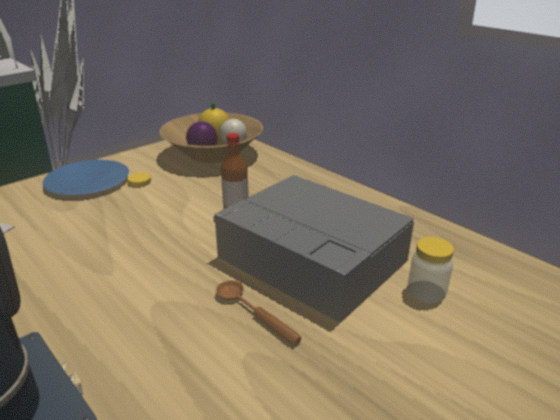

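The top view shows the caddy with its deck at the bottom, towards the robot. There are three dashed squares and one with a solid outline at about (367,216), the -y end. The side view shows the same recessed square at about (333,248). I'll measure the positions and the depth of each square.

```bash
cat > m.py <<'E'
from h import *
np.set_printoptions(precision=4,suppress=True)
s=np.load("top.npy",allow_pickle=True).item()
h,w=s["z_map"].shape
vv,uu=np.mgrid[0:h,0:w]
W=world(s,np.c_[uu.ravel(),vv.ravel()]).reshape(h,w,3)
zm=s["z_map"]>0
m=((W[...,2]>.08)&(W[...,2]<.112)&zm).astype(np.uint8); m[:,:230]=0;m[:,396:]=0;m[:110]=0;m[260:]=0
m=cv2.morphologyEx(m,cv2.MORPH_OPEN,np.ones((3,3)))
pts=W[m>0]; r=cv2.minAreaRect((pts[:,:2]*1000).astype(np.float32)); print("rect mm",r, cv2.boxPoints(r), "z",np.median(pts[:,2]))
b=cv2.boxPoints(r)/1000
# y axis dir
e=[b[(i+1)%4]-b[i] for i in range(4)]
L=max(e,key=np.linalg.norm); y=L/np.linalg.norm(L); y=y if y[1]>0 else -y; x=np.array([y[1],-y[0]])
c=np.array(r[0])/1000
print("yaw",np.degrees(np.arctan2(x[1],x[0])))
for k in range(4):
    p=c-.08*x+(.099-.066*k)*y
    d=W[...,:2]-p; q=(abs(d@x)<.022)&(abs(d@y)<.022)&zm
    print("spot",k+1,p,"z",np.median(W[q][:,2]),q.sum())
print("px squares",world(s,[[367,216],[335,220],[303,223],[270,227]]))
for n,u in dict(sauce=[182,175],jar=[415,146],spoonL=[303,272],spoonR=[375,271]).items(): print(n,world(s,[u]))
E
python3 m.py
```

```text
rect mm ((604.9542846679688, -32.45451354980469), (238.57884216308594, 301.5555114746094), 7.064124584197998) [[ 468.0277  102.5085]
 [ 505.113  -196.758 ]
 [ 741.8809 -167.4175]
 [ 704.7955  131.8489]] z 0.10138819511448899
yaw 7.06413
spot 1 [0.5134 0.056 ] z 0.10138116642745365 448
spot 2 [ 0.5215 -0.0095] z 0.10138511463898059 447
spot 3 [ 0.5296 -0.075 ] z 0.10146419796012547 448
spot 4 [ 0.5377 -0.1405] z 0.09836008336942664 442
px squares [[ 0.5378 -0.1427  0.0996]
 [ 0.5293 -0.0755  0.1029]
 [ 0.5231 -0.0092  0.0988]
 [ 0.5146  0.0595  0.1018]]
sauce [[0.6115 0.2217 0.1907]]
jar [[ 0.6853 -0.2452  0.1021]]
spoonL [[ 0.4108 -0.0133  0.0038]]
spoonR [[ 0.4151 -0.1765  0.0202]]
```

Spot 4's face reads 3 mm low, so that's the button. I'll shut the fingers, square up to the caddy and travel above it.

```bash
python3 -m pendant '[0,0,0,0,0,5.7, 0,0,0,0,0,5.7, 23,-28,0,0,0,0, 23,-28,0,0,0,0, 23,-28,0,0,0,0, 23,-28,0,0,0,0, 23,-28,0,0,0,0, 23,-28,0,0,0,0]' 255 20
python3 -m pendant '[23,-28,0,0,0,0, 23,-28,0,0,0,0, 23,-28,0,0,0,0, 23,-28,0,0,0,0, 23,-28,0,0,0,0, 23,-28,0,0,0,0, 23,-28,0,0,0,0, 23,-28,0,0,0,0]'
cat > d.py <<'E'
from h import *
from scipy.spatial.transform import Rotation as R
st=bot.read_state(); r=R.from_quat(st["ee_rot"])
print("t",st["time_s"],"yaw of tool x",np.degrees(np.arctan2(*r.as_matrix()[[1,0],0])),"tilt",r.as_matrix()[:,2])
print("tool mm to target",r.inv().apply(np.array([.5298,-.1415,.1])-st["ee_pos"])*1000,st["ee_pos"],st["wrist_force"],st["opening"])
E
python3 d.py
```

```text
time_s: 1.37
ee_pos: [0.3306, -0.4552, 0.2315]
ee_rot: [0.998, 0.061, 0.0, 0.0]
wrist_force: [1.4, -0.6, 0.4]
opening: -0.0001
finger_force: 0.0
time_s: 2.03
ee_pos: [0.4858, -0.2103, 0.2316]
ee_rot: [0.998, 0.061, 0.0, 0.0]
wrist_force: [0.5, -0.4, -0.4]
opening: -0.0002
finger_force: 0.0
t 2.0333 yaw of tool x 7.033061670099278 tilt [ 6.20032377e-04 -2.36069602e-04 -9.99999780e-01]
tool mm to target [ 52.02515281 -62.89446833 131.64980669] [ 0.4857856  -0.21026021  0.23163878] [ 0.53297365 -0.40110613 -0.3881672 ] -0.00023389342600948755
```

```bash
python3 -m pendant '[26,-31,0,0,0,0, 26,-31,0,0,0,0, 0,0,30,0,0,0, 0,0,30,0,0,0, 0,0,30,0,0,0, 0,0,24,0,0,0, 0,0,0,0,0,0, 0,0,0,0,0,0]'; python3 d.py
python3 - <<'E'
from h import *
s=bot.snapshot("side");cv2.imwrite("pics/side2.png",s["color"][120:350,180:480,::-1])
E
```

```text
time_s: 2.7
ee_pos: [0.5285, -0.1438, 0.1169]
ee_rot: [0.998, 0.061, -0.001, -0.0]
wrist_force: [-0.4, 0.1, 0.2]
opening: 0.0002
finger_force: 0.0
t 2.7 yaw of tool x 7.035935730007381 tilt [-2.17195513e-03  4.52002056e-04 -9.99997539e-01]
tool mm to target [ 1.56498339 -2.1535836  16.90988534] [ 0.52854733 -0.14383671  0.11691159] [-0.44809891  0.08586065  0.24996545] 0.00023275348430972282
```

View pics/side2.png

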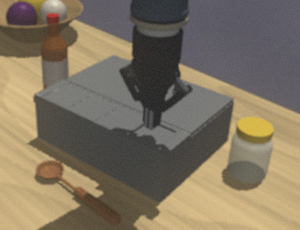

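The fingertips hang just above square 4, at about (150,125) in the crop. Next is a gentle descent to feel the surface.

```bash
python3 -m pendant '[1,-2,3,0,0,0, 0,0,3,0,0,0, 0,0,3,0,0,0, 0,0,3,0,0,0, 0,0,2,0,0,0, 0,0,1,0,0,0, 0,0,0,0,0,0, 0,0,0,0,0,0]'; python3 d.py
```

```text
time_s: 3.42
ee_pos: [0.5298, -0.1419, 0.1023]
ee_rot: [0.998, 0.061, -0.0, -0.0]
wrist_force: [0.5, -0.7, 0.9]
opening: 0.0001
finger_force: 0.0
t 3.4167 yaw of tool x 7.03212778875539 tilt [-1.09425920e-04  2.60378779e-05 -9.99999994e-01]
tool mm to target [ 0.06558319 -0.37943491  2.2726152 ] [ 0.52978161 -0.14188467  0.10227261] [ 0.54285509 -0.66628666  0.91621991] 9.089634493101313e-05
```

```bash
python3 -m pendant '[0,0,1,0,0,0, 0,0,1,0,0,0, 0,0,1,0,0,0, 0,0,1,0,0,0, 0,0,1,0,0,0, 0,0,1,0,0,0, 0,0,0,0,0,0, 0,0,0,0,0,0]'; python3 d.py
```

```text
time_s: 4.08
ee_pos: [0.5298, -0.1418, 0.0963]
ee_rot: [0.998, 0.061, -0.0, -0.0]
wrist_force: [0.0, -0.4, 1.4]
opening: -0.0
finger_force: 0.3
t 4.0833 yaw of tool x 7.040274838629546 tilt [-1.82705315e-05  3.88052868e-05 -9.99999999e-01]
tool mm to target [ 0.03648694 -0.32179361 -3.71811053] [ 0.52980316 -0.1418237   0.09628188] [ 0.00738595 -0.42449632  1.36802522] -4.9100796858794953e-05
```

At 96 mm with only about 1 N, so the tips are in the recess and on the button. Pressing on slowly.

```bash
python3 -m pendant '[0,0,1,0,0,0, 0,0,1,0,0,0, 0,0,1,0,0,0, 0,0,1,0,0,0, 0,0,1,0,0,0, 0,0,0,0,0,0, 0,0,0,0,0,0, 0,0,0,0,0,0]'; python3 d.py
```

```text
time_s: 4.75
ee_pos: [0.5298, -0.1418, 0.0911]
ee_rot: [0.998, 0.061, -0.0, -0.0]
wrist_force: [-0.4, 0.6, -0.2]
opening: 0.0003
finger_force: 0.0
t 4.75 yaw of tool x 7.035402004244197 tilt [-9.98710801e-05  5.89324814e-05 -9.99999993e-01]
tool mm to target [ 0.0250148  -0.32798457 -8.85939494] [ 0.52981446 -0.14182806  0.09114058] [-0.387911    0.61697519 -0.15680989] 0.00025597294792258736
```

```bash
python3 -m pendant '[0,0,1,0,0,0, 0,0,1,0,0,0, 0,0,0.5,0,0,0, 0,0,0.5,0,0,0, 0,0,0,0,0,0, 0,0,0,0,0,0, 0,0,0,0,0,0, 0,0,0,0,0,0]'; python3 d.py
python3 - <<'E'
from h import *
for c in("side","top"):
    s=bot.snapshot(c);st=bot.read_state();print(st["wrist_force"],st["moment"],st["ee_pos"],st["finger_force"])
    if c=="side":cv2.imwrite("pics/side3.png",cv2.resize(s["color"][120:350,180:480,::-1],None,fx=2,fy=2))
E
```

```text
time_s: 5.42
ee_pos: [0.5299, -0.1419, 0.089]
ee_rot: [0.998, 0.061, 0.0, 0.0]
wrist_force: [-3.4, 1.7, 12.6]
opening: -0.0001
finger_force: 5.9
t 5.4167 yaw of tool x 7.032562861498304 tilt [ 5.66619064e-04 -8.67968182e-05 -9.99999836e-01]
tool mm to target [-1.04591659e-02 -3.71660608e-01 -1.09891111e+01] [ 0.52986211 -0.14186854  0.08901095] [-3.43489752  1.70604015 12.55161401] -8.336640686513216e-05
[-2.02566765  1.33907371 11.74233884] [0.20309597 0.62821147 0.00373334] [ 0.5298371  -0.14187192  0.08899374] 5.92134797188919
[-3.20020357 -0.19320881 11.78630454] [0.16944513 0.68846892 0.01256589] [ 0.52985004 -0.14184861  0.08899351] 5.920166027062805
```

View pics/side3.png

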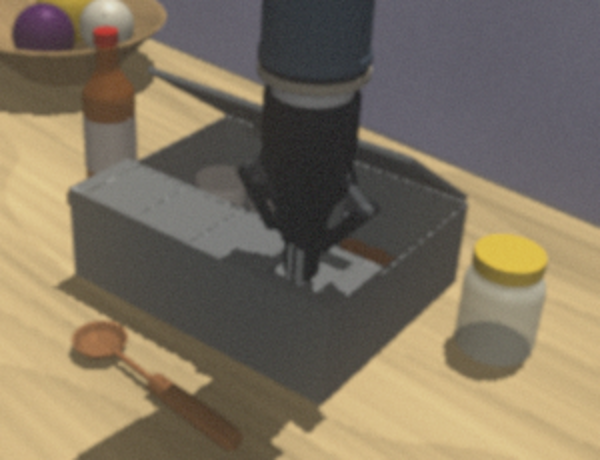

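The button is bottomed at 89 mm with 12 N, and the lid has come up behind the gripper. Now to lift off straight up, then away from the lid.

```bash
python3 -m pendant '[0,0,-5,0,0,0, 0,0,-8,0,0,0, 0,0,-10,0,0,0, -8,0,-12,0,0,0, -10,0,-15,0,0,0, -10,0,-15,0,0,0, -10,0,-15,0,0,0, 0,0,-15,0,0,0]'
python3 -m pendant '[-10,15,-15,0,0,0, -10,20,-10,0,0,0, -10,30,0,0,0,0, -10,30,0,0,0,0, -5,30,0,0,0,0, 0,30,0,0,0,0, 0,30,0,0,0,0, 0,20,0,0,0,0]'
python3 -m pendant '[0,0,0,0,0,0, 0,0,0,0,0,0, 0,0,0,0,0,0, 0,0,0,0,0,0, 0,0,0,0,0,0, 0,0,0,0,0,0, 0,0,0,0,0,0, 0,0,0,0,0,0]'
python3 - <<'E'
from h import *
s=bot.snapshot("side");cv2.imwrite("pics/side4.png",s["color"][:,:,::-1])
s=bot.snapshot("top");np.save("top.npy",s,allow_pickle=True);cv2.imwrite("pics/top4.png",s["color"][:,:,::-1])
h,w=s["z_map"].shape; vv,uu=np.mgrid[0:h,0:w]
W=world(s,np.c_[uu.ravel(),vv.ravel()]).reshape(-1,3); x=np.array([.9924,.123]);c=np.array([.605,-.0325])
d=W[:,:2]-c; a=d@x; b=d@[-x[1],x[0]]
q=(abs(b)<.12)&(a>.04)&(a<.2)&(W[:,2]>.13)
print("lid max z",W[q][:,2].max(),"edge a",a[q][W[q][:,2].argmax()],q.sum())
q=(abs(b+.099)<.02)&(abs(a+.08)<.02);print("button z",np.median(W[q][:,2]))
q=(abs(b)<.05)&(abs(a+.08)<.02);print("deck z",np.median(W[q][:,2]))
for n,u in dict(sauce=[182,175],jar=[415,146],spoonL=[303,272],spoonR=[375,271]).items(): print(n,world(s,[u]))
print(bot.read_state()["wrist_force"],bot.read_state()["time_s"])
E
```

```text
time_s: 6.18
ee_pos: [0.49, -0.1469, 0.1845]
ee_rot: [0.998, 0.061, -0.001, 0.0]
wrist_force: [0.2, -0.5, -0.8]
opening: -0.0001
finger_force: 0.0
time_s: 6.85
ee_pos: [0.4719, -0.3587, 0.2091]
ee_rot: [0.998, 0.06, 0.0, 0.001]
wrist_force: [0.5, -0.6, -0.1]
opening: 0.0
finger_force: 0.0
time_s: 7.52
ee_pos: [0.4726, -0.3551, 0.2084]
ee_rot: [0.998, 0.062, 0.0, -0.0]
wrist_force: [0.4, -0.1, 0.2]
opening: -0.0002
finger_force: 0.0
lid max z 0.2546121594350676 edge a 0.08568619775217146 935
button z 0.09840142581705999
deck z 0.10139751856902339
sauce [[0.61107737 0.22096938 0.19344261]]
jar [[ 0.68526083 -0.2451892   0.10221581]]
spoonL [[ 0.41121863 -0.01316358  0.00729988]]
spoonR [[ 0.41545724 -0.17577912  0.02351187]]
[-0.45724017  0.0172395  -0.43992052] 7.6167
```

View pics/side4.png

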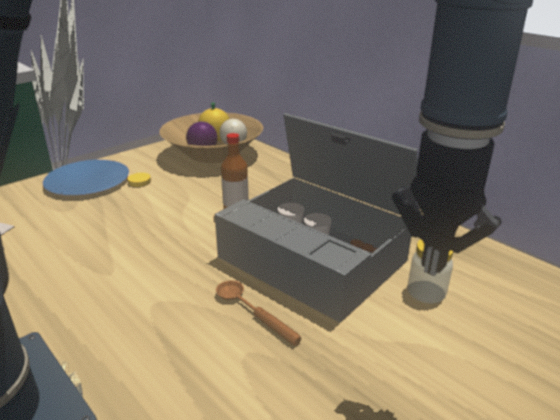

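View pics/top4.png

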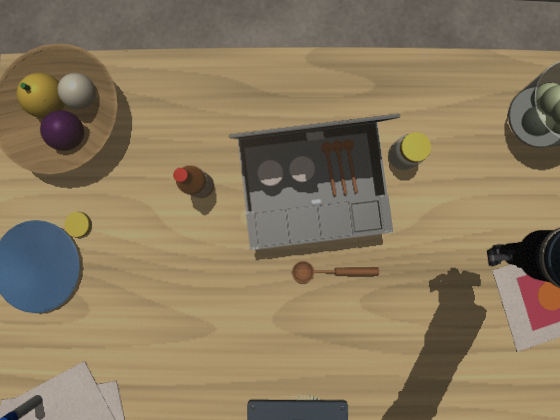

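The lid stands wide open, with its edge at about z 0.255 (roughly 1.35 rad). The button face is back at 3 mm below the deck. The bottle (182,175), jar (415,146) and spoon (303–375,271) haven't moved, and the hand is clear at about (515,255).

```bash
python3 -m pendant '[0,0,0,0,0,0, 0,0,0,0,0,0, 0,0,0,0,0,0, 0,0,0,0,0,0, 0,0,0,0,0,0, 0,0,0,0,0,0, 0,0,0,0,0,0, 0,0,0,0,0,0]' >/dev/null; python3 -c "
from cell import bot
print(bot.sign_off())"
```

```text
the job is handed in; nothing more can be done
None
```

The button was the fourth square: I pressed it fully in, the lid sprang wide open, the button came back up, the bottle, jar and spoon stayed where they were, and the job is handed in (no verdict was returned).

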